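Set up the table easel for a sitting

TASK

Get the table easel ready for a sitting: turn it on its turntable until its ledge is parallel to the table's front edge, and raise the frame and let it down gently, never letting it fall, so that its prop stands in the third notch from the lowest and carries it. Then stand the tall canvas from the drying rack upright on the middle of the ledge, white face out, leaning back flat against the frame. Leave everything else where it stands.

Things in the scene. Friction and masses are not known exactly. Their poses are not given: they have to be found in the camera images.
- easel_base: Black round foot of the table easel, 176 mm across, 13 mm high, fixed to the table. Origin: centre of its underside, on the vertical swivel axis.
- turntable (a joint): Swivel of the wooden easel deck on the foot, rad, positive anticlockwise from above, measured from the foot's own yaw (0 is not square with the table: see deck). Light friction (about 0.12 N m); stays where it is left; turns from -1.2 to 1.2.
- deck (a point): Centre of the deck's top face, on the swivel axis, 40 mm above the table. Turns with the deck: x points from the ledge side to the rear, y along the ledge, z up. The ledge is parallel to the front edge when this x is parallel to that of table_front. The deck (wood, 255 x 156 mm, from x = -102 to +153 mm) carries hinge cheeks in front and the toothed rack for the prop.
- easel_frame (a joint): Tilt of the frame above the horizontal, rad: 0.314 (18 degrees) lowered on its rest posts, 1.274 at most. The frame weighs about 0.55 kg (varies). The prop's four notches hold it at about 42, 52, 60 and 67 degrees (1st to 4th), each up to 2 degrees more or less: the rack is screwed on through slots and its place is not measured.
- hinge (a point): Middle of the frame's hinge axis, 62 mm above the table, 85 mm before the swivel axis. A wire prop hangs behind the frame; its foot bar trails over a saw-toothed rack. It drops into a notch when the frame is 1 to 1.5 degrees above that notch's angle; let down, the frame then bears on the prop. To go back a notch the prop would have to be lifted out by hand.
- rail (a point): Middle of the frame's top rail, the natural grip: a round wooden bar 14 mm across, 96 mm free between two stiles (14 mm wide, ending 12 mm past it), 135 mm from the hinge axis. Open space before and behind it; the prop's wires run 42 mm either side of the middle. Axes: x up the slope of the frame, y along the bar, z out of the frame's front.
- ledge (a point): Middle of the frame's ledge where its top meets the stiles' front plane, 22 mm up the slope from the hinge. x up the slope, y along the ledge, z out of the front. The ledge is 200 mm long, 22 mm deep from the stiles (z = 0) to a lip 4 mm thick that rises 6 mm. The stiles' front faces lie in z = 0 at y = 48 to 62 mm either side, up to x = 125 mm.
- tall_canvas: The tall stretched canvas, 130 wide (y) x 180 high (z) x 16 mm thick (x), 0.16 kg, standing in one of the two slots of the drying rack. Origin: centre of its bottom edge; z up its height; the white face looks to -x, the wooden stretcher bars show at +x.
- canvas_face (a point): Centre of the tall canvas's white face, 90 mm above its bottom edge, 8 mm before the canvas's mid plane.
- square_canvas: A square canvas, 130 x 130 x 16 mm, of the same make, in the other slot of the drying rack (76 mm away). Stays there. Origin and axes as the tall canvas.
- drying_rack: Plywood drying rack, 150 (x) x 110 (y) x 16 mm, fixed, with two slots across x = -38 and +38 mm, each between two pairs of dowels 64 mm high (tops at 80 mm) that leave 23 mm. The canvases stand on its 16 mm board. Origin: centre of its underside.
- table_front (a point): A fixed point on the bare tabletop that gives the direction of the front edge: x points straight away from the robot across the table, y along the front edge, z up.
- cup: Rinse cup, 83 mm across, 106 mm high, standing in front of the easel on the right. Stays. Origin: centre of its underside.
- palette: Paper plate used as a palette, 216 mm across, behind the easel on the left. Stays. Origin: centre of its underside.
- jug: White jug with a pump, 66 x 123 x 251 mm, at the back of the table. Stays. Origin: centre of its underside.
- tube: Tube, 193 mm long, 36 mm high, lying on the left. Stays. Origin: centre of its underside.
- brush: Brush with a blue handle, 209 mm long, lying in front of the easel on the left. Stays.
- marker: Marker pen with a black cap, 135 mm long, lying behind the easel on the right. Stays.

How it is judged:
By the outcome, as a careful person would: the job done as asked, in the order asked, and still so for the second after the job is handed in, with the robot touching nothing.
It also fails if it takes over 61 s, if anything falls off the work surface, if the arm or the gripper's body presses on something with over 40 N, if the wrist force passes 120 N, or if a joint passes its speed limit or range.

ROBOT

A 6-joint arm with a two-finger parallel gripper is mounted at the origin on the work surface; the furniture and walls round the work are solid. World frame = base frame: x ahead of the robot, y to its left, z up, the work surface at z = 0. Lengths are in m, angles in rad, forces in N, time in s.
With the tool pointing down it reaches from about 0.3 to 0.875 m from the base axis. Payload 6.4 kg.
Tool frame: the origin (TCP) lies at the very end of the fingers, on their centre line; the grasp point (between the pads) lies 19 mm behind it; z points along the fingers, y is the line along which they close (so a half turn about z gives the same grasp; the last joint's range is limited). The gripper opens to 85 mm and grips with 20 to 120 N. Pads are 22 mm wide; open, the fingers measure 114 mm over their backs; the gripper's body (76 mm by 85 mm) begins 54 mm behind the grasp point. The pads swing forward as they close: fully open they stand 13 mm farther back than shut.
Start: joints at [-1.496, 0.181, 1.607, -0, 1.354, -0.206], TCP at [0.159, -0.552, 0.231] pointing down, gripper open.
Joint ranges: [-2.99, 2.99], [-0.89, 2.07], [0.3, 2.58], [-1.14, 4.28], [0, 2.63], [-3.12, 3.12]. Speed limits (rad/s): [2.57, 2.57, 3.01, 3.14, 3.14, 3.14].

INTERFACE

Orientations are given as a unit quaternion [w, x, y, z].
In Python, from bench import ctrl gives the robot as it stands.
- The arm moves only by the tool send_path, called after ">>>" as a command line: name --argument value ..., lists and objects as JSON in quotes. Schema: {"type":"object","properties":{"rows":{"type":"string"},"only":{"type":"string"},"quiet":{"type":"boolean"},"lines":{"type":"string"}},"required":["rows"],"additionalProperties":false}. rows is a string of 1 to 10 rows, parted by semicolons, with the numbers parted by commas; each row has 7 numbers: dx, dy, dz in m, then a rotation vector rx, ry, rz in rad, then the opening from 0.0 (shut) to 1.0 (fully open); each row is the pose to reach, as a shift and turn from the pose commanded when the call began, along the tool's axes at that moment; what a row does not reach only later rows make up. A row lasts 1/8 s, in which the tool goes at most 0.0625 m and 0.188 rad, less where a joint would pass 70% of its speed; a pose out of reach is approached as far as the arm can. The fingers move at their own pace and stop on an object; the grip force is fixed at half the most. Time passes only in rows, so rows that do not move let the fingers close. The tool returns the time, the measured TCP pose, the force, the opening and the grip force at its end. only (a regular expression) keeps the lines of the reply that match it, lines (a string "A,B") keeps lines A to B, and quiet returns only ok. Input that does not fit is refused with a message, and nothing moves.
- ctrl.get_obs(): the state, without advancing time (a new reading comes with each control period).
- ctrl.camera(name): name is "scene" or "top"; returns the picture (480x640x3 uint8, blue, green, red); there is no depth.
- ctrl.camera_params(name): a dict with "fovy" (degrees; the focal length in pixels is half the picture's height over the tangent of half this angle, whatever the lens; pixels are square), "cx", "cy" (the principal point, pixels), "dist" ([k1, k2, p1, p2, k3] as OpenCV has them; the pictures are not rectified), "view" (4x4, takes a point from world to camera coordinates). Camera axes: x right, y up, looking along -z (the intrinsics and any distortion apply to the point x, -y, -z); pixel columns grow to the right and rows downward; lengths in m; the calibration is good to about 2 mm. A picture is of the moment at which its call begins. camera_params takes no time and is no camera call.
- ctrl.hand_in(): hands the job in; it is judged then, once.
The state is a dict: "time_s": time; "q": joint angles; "dq": joint speeds; "joint_efforts": joint torques, N m; "eef_pos": TCP position; "eef_rot": TCP orientation; "wrist_force": force on the tool from outside, world axes, zero at the start; "torque": the same for the moment, N m; "opening": opening from 0.0 (shut) to 1.0 (fully open); "grasp_force": force on a finger pad.
Only numpy, scipy, OpenCV 4.12 (cv2) and the standard library are available. Lean on these libraries where they do the work, as an engineer would, in place of code of your own. Each camera call takes 0.05 s, during which the arm holds its last target. There are 200 camera calls.

## Working session

There is one attempt and no reset: what is moved stays moved. The work goes in short steps, Python scripts to look and compute and a tool call to move; the robot and the scene stay as the last step left them, time stands still between calls to the robot, and variables do not carry over. Pictures are saved under pics/ and viewed, at most 13 in all, crops included, and the job is handed in when it is done.

```bash
ls; mkdir -p pics; python3 - <<'E'
from bench import ctrl
import cv2,numpy as np
np.set_printoptions(precision=4,suppress=True)
for n in("scene","top"):
    cv2.imwrite(f"pics/{n}0.png",ctrl.camera(n)); p=ctrl.camera_params(n); print(n,p)
print(ctrl.get_obs())
E
```

```text
bench.py
pics
scene {'fovy': 47.71863096209293, 'cx': 313.61480991469364, 'cy': 242.3126019978894, 'dist': array([-0.0173,  0.    ,  0.    ,  0.    ,  0.    ]), 'view': array([[-0.6553, -0.7551,  0.0188,  0.4201],
       [ 0.4251, -0.3481,  0.8355, -0.2857],
       [-0.6244,  0.5555,  0.5491, -1.0259],
       [ 0.    ,  0.    ,  0.    ,  1.    ]])}
top {'fovy': 49.47146728296042, 'cx': 329.75620393006403, 'cy': 236.20819778524742, 'dist': array([0.0283, 0.    , 0.    , 0.    , 0.    ]), 'view': array([[ 0.0141, -0.9999, -0.0058,  0.0668],
       [ 0.9901,  0.0131,  0.1398, -0.5685],
       [-0.1398, -0.0077,  0.9902, -1.2153],
       [ 0.    ,  0.    ,  0.    ,  1.    ]])}
{'time_s': 0.1, 'q': array([-1.4963,  0.1815,  1.6079,  0.    ,  1.3538, -0.2063]), 'dq': array([-0.001 , -0.0003, -0.0027,  0.0006,  0.001 ,  0.0013]), 'joint_efforts': array([  0.0005, -44.5878, -35.2235,  -0.0002,   0.0042,  -0.    ]), 'eef_pos': array([ 0.1593, -0.552 ,  0.2305]), 'eef_rot': array([-0.0008,  0.9902,  0.1399,  0.0001]), 'wrist_force': array([0.1654, 0.1979, 0.3013]), 'torque': array([-0.0377,  0.0309, -0.0453]), 'grasp_force': 0.0, 'opening': 0.9990239746347465}
```
View pics/scene0.png

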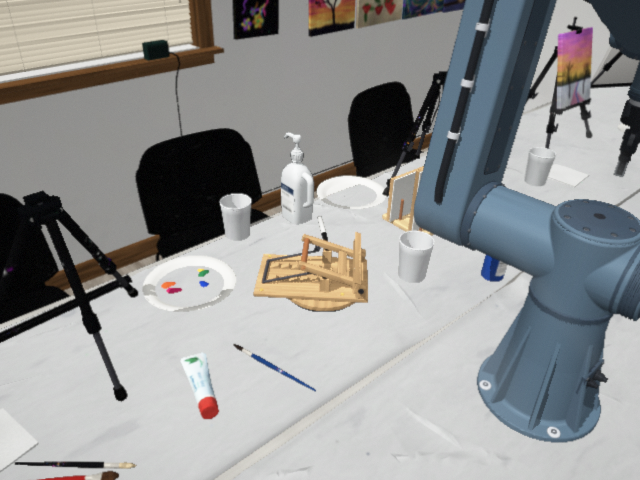

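View pics/top0.png

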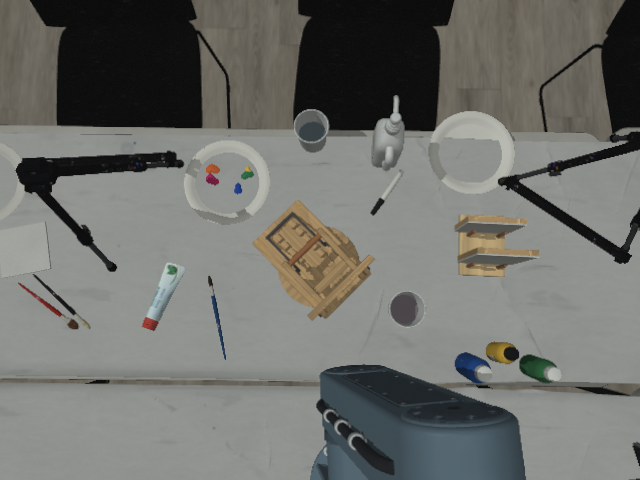

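The scene view shows the easel at about (315,275), the cup at (415,255) and the rack behind the arm at about (405,195). The top view shows the deck turned at about (315,262), the ledge from (315,315) to (372,262), the rack at (485,245) and the front seam at row ~382.

```bash
cat > h.py <<'E'
from bench import ctrl
import cv2,numpy as np
from scipy.optimize import least_squares
from scipy.spatial.transform import Rotation as R
np.set_printoptions(precision=4,suppress=True)
P={n:ctrl.camera_params(n) for n in("scene","top")}
def KD(n):
    p=P[n];f=240/np.tan(np.radians(p["fovy"])/2)
    return np.array([[f,0,p["cx"]],[0,f,p["cy"]],[0,0,1]]),np.array(p["dist"])
def proj(n,X):
    X=np.atleast_2d(X).astype(float);V=P[n]["view"];c=(X@V[:3,:3].T+V[:3,3])*[1,-1,-1]
    K,D=KD(n);return cv2.projectPoints(c,np.zeros(3),np.zeros(3),K,D)[0][:,0]
def ray(n,uv):
    K,D=KD(n);u=cv2.undistortPoints(np.array(uv,float).reshape(-1,1,2),K,D)[:,0]
    V=P[n]["view"];d=np.c_[u[:,0],-u[:,1],-np.ones(len(u))]@V[:3,:3]
    return -V[:3,:3].T@V[:3,3],d
def onz(n,uv,z):
    o,d=ray(n,uv);return o+d*((z-o[2])/d[:,2])[:,None]
def tri(us,ut):
    o1,d1=ray("scene",us);o2,d2=ray("top",ut);out=[]
    for a,b in zip(d1,d2):
        s=np.linalg.lstsq(np.c_[a,-b],o2-o1,rcond=None)[0];p,q=o1+a*s[0],o2+b*s[1];out.append(np.r_[(p+q)/2,np.linalg.norm(p-q)])
    return np.array(out)
def pose():
    o=ctrl.get_obs();q=o["eef_rot"];return o["eef_pos"],R.from_quat([q[1],q[2],q[3],q[0]]),o
def totool(p,Rt=None):
    "shift and rotvec in tool axes to reach tcp p and rotation Rt"
    e,r,_=pose();return r.inv().apply(np.array(p)-e),(r.inv()*Rt).as_rotvec() if Rt is not None else None
E
python3 - <<'E'
from h import *
t=cv2.imread("pics/top0.png");s=cv2.imread("pics/scene0.png")
a=cv2.resize(t[190:330,240:390],None,fx=3.9,fy=3.9,interpolation=cv2.INTER_CUBIC)
b=cv2.resize(t[200:290,445:545],None,fx=2.1,fy=2.1,interpolation=cv2.INTER_CUBIC)
c=cv2.resize(s[220:315,245:375],None,fx=1.6,fy=1.6)
im=np.zeros((600,800,3),np.uint8);im[:a.shape[0],:a.shape[1]]=a;im[:b.shape[0],588:588+b.shape[1]]=b
d=cv2.resize(s[155:240,375:430],None,fx=3.8,fy=3.8,interpolation=cv2.INTER_CUBIC);im[200:200+d.shape[0],588:588+d.shape[1]]=d
cv2.imwrite("pics/c1.png",im)
e=cv2.resize(s[220:320,245:375],None,fx=6,fy=6,interpolation=cv2.INTER_CUBIC);cv2.imwrite("pics/c2.png",e)
# front edge line & easel base guess
g=cv2.cvtColor(t,cv2.COLOR_BGR2GRAY)
print(onz("top",[[30,382],[200,381],[600,385],[315,262],[485,245]],0))
print(-P["top"]["view"][:3,:3].T@P["top"]["view"][:3,3])
E
```

```text
[[ 0.2141  0.7818  0.    ]
 [ 0.2199  0.3798  0.    ]
 [ 0.2267 -0.5685  0.    ]
 [ 0.5084  0.1104  0.    ]
 [ 0.5563 -0.3091  0.    ]]
[0.3921 0.0649 1.2832]
```

View pics/c1.png

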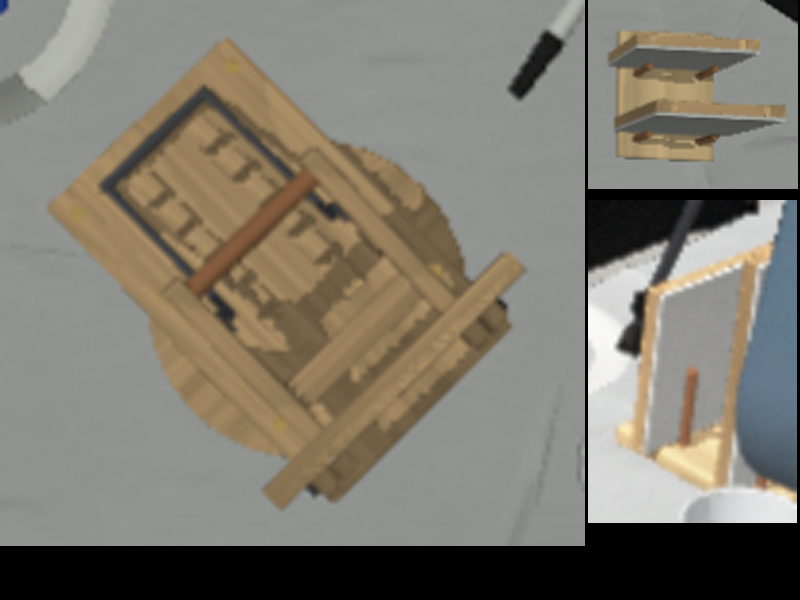

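View pics/c2.png

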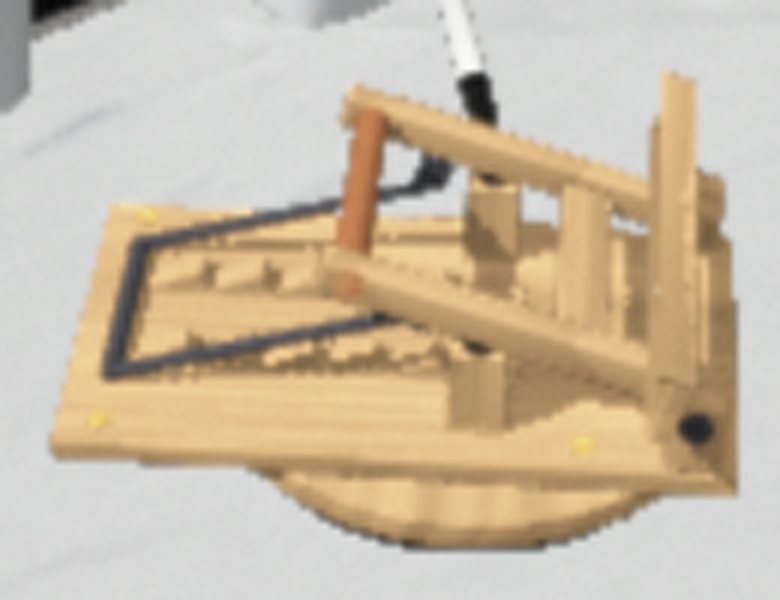

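The zoom shows both canvases with their white (grey-shaded) faces toward the robot. The one reaching farther in the near slot (top edge to (538,252)) looks like the tall one. The deck's rear corners are at top (297.7,199.7) and (252.8,243.1); the brown rail runs (288.7,264.4)–(319.5,235.6).

```bash
python3 - <<'E'
from h import *
T=lambda *p:[(240+a/3.9,190+b/3.9) for a,b in p]
S=lambda *p:[(245+a/6,220+b/6) for a,b in p]
print("tri RR,RL,rail mid",tri(S((112,205),(55,440),(360,202)),T((225,38),(50,207),(250,234))))
c=np.cos(.314);s=np.sin(.314)
L=np.array([[.153,-.078,.04],[.153,.078,.04],[-.085+.135*c,0,.062+.135*s]])
def W(v,L=L):
    return R.from_euler('z',v[2]).apply(L)+[v[0],v[1],0]
ob=np.array(S((112,205),(55,440),(360,202))+T((225,38),(50,207),(250,234)))
f=lambda v:(np.r_[proj("scene",W(v)),proj("top",W(v))]-ob).ravel()
r=least_squares(f,[.51,.11,.8]);print("easel",r.x,r.fun.reshape(-1,2))
print("rail",W(r.x)[2])
# predicted easel features in top crop, front corners
print((proj("top",W(r.x,np.array([[-.102,-.078,.04],[-.102,.078,.04]])))-[240,190])*3.9)
# rack/canvas: top crop b scale2.1 off(445,200) at 588 ; scene crop d scale 3.8 off (375,155) at (588,200)
B=lambda *p:[(445+(a-588)/2.1,200+b/2.1) for a,b in p]
D=lambda *p:[(375+(a-588)/3.8,155+(b-200)/3.8) for a,b in p]
print("square? top front-left corner",tri(D((652,292)),B((609,60))))
print("far canvas top L/R front @.146",onz("top",B((609,60),(750,57)),.146)); print("@.196",onz("top",B((609,60),(750,57)),.196))
print("near canvas front top edge @.196",onz("top",B((616,127),(780,120)),.196)); print("@.146",onz("top",B((616,127),(780,120)),.146))
print("rack board corners @.016",onz("top",B((617,32),(617,158),(713,160)),.016))
g=cv2.GaussianBlur(cv2.cvtColor(cv2.imread("pics/top0.png"),cv2.COLOR_BGR2GRAY),(3,3),0).astype(float)
pts=[(x,370+np.argmax(np.abs(np.diff(g[370:395,x])))) for x in range(5,310,6)]
w=onz("top",pts,0);p=np.polyfit(w[:,1],w[:,0],1)
for _ in range(5):
    k=abs(np.polyval(p,w[:,1])-w[:,0])<.004;p=np.polyfit(w[k,1],w[k,0],1)
print("front edge slope",p,k.sum())
pts=[(x,120+np.argmax(np.diff(g[120:145,x]))) for x in range(50,620,6)]
w=onz("top",pts,0);p=np.polyfit(w[:,1],w[:,0],1)
for _ in range(8):
    k=abs(np.polyval(p,w[:,1])-w[:,0])<.004;p=np.polyfit(w[k,1],w[k,0],1)
print("back edge slope",p,k.sum())
E
```

```text
tri RR,RL,rail mid [[0.6555 0.1528 0.0377 0.0033]
 [0.5478 0.2589 0.0359 0.0033]
 [0.5253 0.1311 0.0989 0.0035]]
easel [0.4928 0.0989 0.7883] [[-0.6901 -1.0362]
 [-1.459  -0.4203]
 [ 0.2878 -1.7171]
 [ 0.5924  0.0971]
 [-1.2824  1.2574]
 [ 1.0125  1.1902]]
rail [0.5234 0.1297 0.1037]
[[516.3993 330.5061]
 [333.6895 511.3991]]
square? top front-left corner [[ 0.5689 -0.1985  0.165   0.0034]]
far canvas top L/R front @.146 [[ 0.5732 -0.2019  0.146 ]
 [ 0.5783 -0.3486  0.146 ]]
@.196 [[ 0.5653 -0.1902  0.196 ]
 [ 0.5701 -0.3304  0.196 ]]
near canvas front top edge @.196 [[ 0.4979 -0.1958  0.196 ]
 [ 0.5072 -0.3575  0.196 ]]
@.146 [[ 0.5028 -0.2077  0.146 ]
 [ 0.5125 -0.3769  0.146 ]]
rack board corners @.016 [[ 0.6273 -0.2423  0.016 ]
 [ 0.4796 -0.2393  0.016 ]
 [ 0.4789 -0.3492  0.016 ]]
front edge slope [0.     0.2242] 44
back edge slope [0.0015 0.8498] 66
```

```bash
python3 - <<'E'
from h import *
t=cv2.imread("pics/top0.png");s=cv2.imread("pics/scene0.png")
b=cv2.resize(t[205:285,450:545],None,fx=7,fy=7,interpolation=cv2.INTER_CUBIC)
cv2.imwrite("pics/c3.png",b)
E
```

```text
(no output)
```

View pics/c3.png

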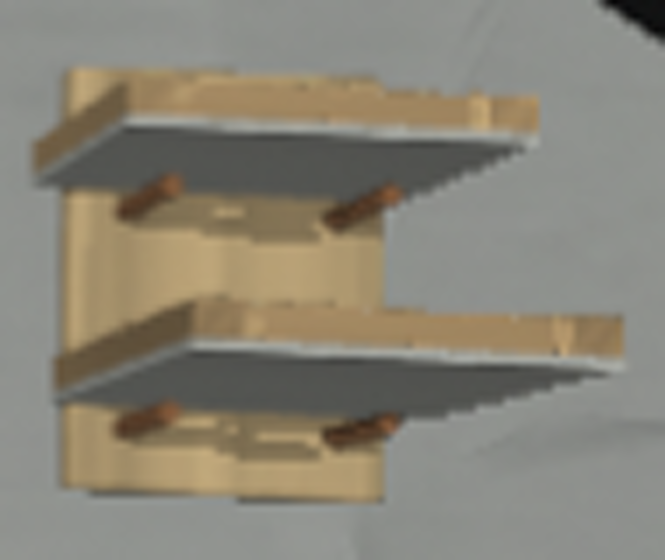

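The crop shows the near canvas is the tall one: its front top edge runs (195,345)–(625,368) in the crop, its foot corner is at (58,400), and its white face looks toward the robot.

```bash
python3 - <<'E'
from h import *
B=lambda *p:[(450+a/7,205+b/7) for a,b in p]
print("tall front top",onz("top",B((195,345),(625,368)),.196)); print("tall back top",onz("top",B((205,298),(625,316)),.196))
print("bottom left front",onz("top",B((58,400),),.016))
print("sq top front",onz("top",B((130,120),(535,140)),.146),"bottom",onz("top",B((38,185),),.016))
# height of tall from vertical line: solve h
o,d=ray("top",B((195,345),(58,400)))
f=lambda h:(o+d*(( np.array([h,.016])-o[2])/d[:,2])[:,None])
print([(h,np.diff(f(h)[:,:2],axis=0)[0]) for h in(.146,.186,.196,.206)])
print("cup rim",onz("top",[(407,309)],.106),"cup tri",tri([(416,240)],[(407,308)]))
e,r,_=pose();print(e,r.as_matrix())
# tool pose over rail: z down, tool y along deck x
yaw=.7883
for yy in (yaw,yaw+np.pi):
    x=[np.sin(yy),-np.cos(yy),0];y=[np.cos(yy),np.sin(yy),0]
    x=np.cross(y,[0,0,-1]);M=R.from_matrix(np.c_[x,y,[0,0,-1]])
    for z in(.25,.09):print(z,totool([.5243,.1304,z],M))
E
```

```text
tall front top [[ 0.5115 -0.2366  0.196 ]
 [ 0.5064 -0.3634  0.196 ]]
tall back top [[ 0.5257 -0.2399  0.196 ]
 [ 0.522  -0.364   0.196 ]]
bottom left front [[ 0.5114 -0.2387  0.016 ]]
sq top front [[ 0.588  -0.2319  0.146 ]
 [ 0.5832 -0.3581  0.146 ]] bottom [[ 0.5869 -0.2333  0.016 ]]
[(0.146, array([-0.0056,  0.0118])), (0.186, array([-0.0012,  0.0007])), (0.196, array([-0.0001, -0.0021])), (0.206, array([ 0.001 , -0.0049]))]
cup rim [[ 0.3963 -0.1008  0.106 ]] cup tri [[ 0.3973 -0.1021  0.1038  0.0032]]
[ 0.1593 -0.552   0.2305] [[ 0.9608  0.2771 -0.0001]
 [ 0.2771 -0.9608  0.0016]
 [ 0.0004 -0.0016 -1.    ]]
0.25 (array([ 0.5398, -0.5545, -0.0185]), array([-0.0006, -0.0019, -2.0783]))
0.09 (array([ 0.5397, -0.5543,  0.1415]), array([-0.0006, -0.0019, -2.0783]))
0.25 (array([ 0.5398, -0.5545, -0.0185]), array([-0.0016,  0.0005,  1.0633]))
0.09 (array([ 0.5397, -0.5543,  0.1415]), array([-0.0016,  0.0005,  1.0633]))
```

>>> send_path --rows "0.54,-0.555,0,0,0,-2.078,1;0.54,-0.555,0,0,0,-2.078,1;0.54,-0.555,0,0,0,-2.078,1;0.54,-0.555,0,0,0,-2.078,1;0.54,-0.555,0,0,0,-2.078,1;0.54,-0.555,0,0,0,-2.078,1;0.54,-0.555,0,0,0,-2.078,1;0.54,-0.555,0,0,0,-2.078,1;0.54,-0.555,0,0,0,-2.078,1;0.54,-0.555,0,0,0,-2.078,1"

```text
time_s: 1.35
eef_pos: [0.4545, 0.0008, 0.2313]
eef_rot: [0.0, 0.47, 0.882, -0.0]
wrist_force: [0.8, -0.7, 0.5]
opening: 1.0
grasp_force: 0.0
```

```bash
cat > rel.py <<'E'
from h import *
import sys
# rel.py x y z yaw tilt : tool pointing down, tool y toward +deck x at yaw; tilt rotates tool z toward the robot
a=[float(v) for v in sys.argv[1:]]
c,s=np.cos(a[3]),np.sin(a[3]);y=np.array([c,s,0]);z=np.array([0,0,-1.])
t=a[4] if len(a)>4 else 0
y2=np.cos(t)*y+np.sin(t)*z;z2=np.cos(t)*z-np.sin(t)*y
M=R.from_matrix(np.c_[np.cross(y2,z2),y2,z2])
e,r,o=pose();print("t",o["time_s"],"pos",e,"F",o["wrist_force"],"T",o["torque"],"open",round(o["opening"],3),"q",o["q"]);print(*totool(a[:3],M))
E
python3 rel.py .524 .1303 .10 .788
```

```text
t 1.35 pos [0.4545 0.0008 0.2313] F [ 0.7929 -0.6738  0.491 ] T [-0.0531 -0.006   0.0063] open 1.0 q [-0.2603 -0.0986  1.8967 -0.0002  1.343  -0.8516]
[0.0689 0.1298 0.1313] [ 0.0001  0.0006 -0.1967]
```

>>> send_path --rows "0.069,0.130,0,0,0,-0.197,1;0.069,0.130,0,0,0,-0.197,1;0.069,0.130,0.03,0,0,-0.197,1;0.069,0.130,0.09,0,0,-0.197,1;0.069,0.130,0.12,0,0,-0.197,1;0.069,0.130,0.148,0,0,-0.197,1;0.069,0.130,0.148,0,0,-0.197,1"

```text
time_s: 2.22
eef_pos: [0.5218, 0.128, 0.0807]
eef_rot: [-0.003, 0.384, 0.923, -0.001]
wrist_force: [-0.4, -0.2, 0.1]
opening: 0.996
grasp_force: 0.0
```

```bash
python3 rel.py .524 .1303 .083 .788;  python3 - <<'E'
from h import *
t=ctrl.camera("top");s=ctrl.camera("scene")
im=np.zeros((600,800,3),np.uint8)
a=cv2.resize(t[200:330,240:380],None,fx=2.8,fy=2.8);b=cv2.resize(s[200:315,245:380],None,fx=2.9,fy=2.9)
im[:a.shape[0],:a.shape[1]]=a;im[:b.shape[0],400:400+b.shape[1]]=b[:,:400];cv2.imwrite("pics/c4.png",im[:380])
E
```

```text
t 2.225 pos [0.5218 0.128  0.0807] F [-0.3768 -0.1895  0.1345] T [0.0633 0.0128 0.0166] open 0.996 q [ 0.0195  0.29    1.8103  0.      1.0473 -0.7626]
[ 0.0001  0.0032 -0.0023] [-0.0044 -0.0042 -0.0059]
```

View pics/c4.png

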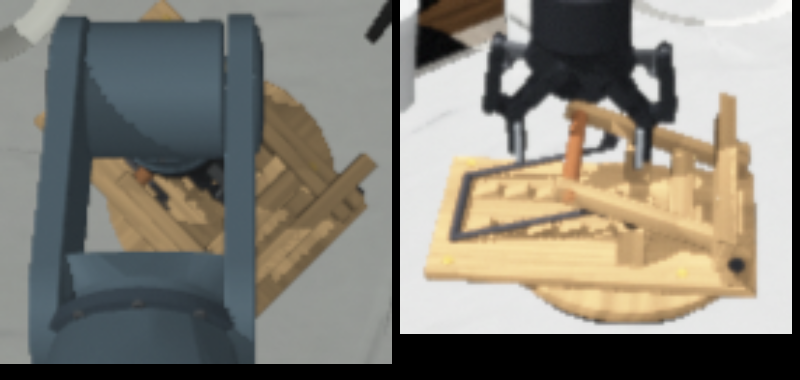

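The scene crop (right) shows the fingers at about (520,150) and (640,155), straddling the rail at (575,155). I'll close on it.

>>> send_path --rows "0,0,0,0,0,0,0;0,0,0,0,0,0,0;0,0,0,0,0,0,0;0,0,0,0,0,0,0;0,0,0,0,0,0,0"

```text
time_s: 2.95
eef_pos: [0.527, 0.1297, 0.0848]
eef_rot: [0.002, 0.385, 0.923, 0.003]
wrist_force: [6.0, 8.9, 0.3]
opening: 0.144
grasp_force: 58.4
```

```bash
python3 rel.py .524 .1303 .083 .788
```

```text
t 2.95 pos [0.527  0.1297 0.0848] F [5.9923 8.8901 0.2546] T [ 1.2495 -0.9727 -0.1008] open 0.144 q [ 0.0207  0.286   1.8053  0.0035  1.0436 -0.7625]
[ 0.0025 -0.0017  0.0018] [ 0.0068  0.0023 -0.0066]
```

>>> send_path --rows "0,0.003,0,0,0,0,0;0,0.003,0,0,0,0,0"

```text
time_s: 3.2
eef_pos: [0.5271, 0.13, 0.084]
eef_rot: [0.001, 0.384, 0.923, 0.0]
wrist_force: [-0.4, -0.5, 5.1]
opening: 0.142
grasp_force: 59.2
```

```bash
python3 rel.py .524 .1303 .083 .788
```

```text
t 3.2 pos [0.5271 0.13   0.084 ] F [-0.4331 -0.496   5.0928] T [-0.1691  0.0357 -0.0305] open 0.142 q [ 0.0233  0.2914  1.8003 -0.0005  1.0488 -0.7586]
[ 0.0024 -0.0019  0.001 ] [ 0.0005  0.0011 -0.0059]
```

>>> send_path --rows "-0.0035,-0.0001,0,0,0,0.08,0;-0.0069,-0.0006,0,0,0,0.16,0;-0.0104,-0.0012,0,0,0,0.24,0;-0.0137,-0.0022,0,0,0,0.32,0"

```text
time_s: 3.7
eef_pos: [0.5353, 0.1191, 0.0841]
eef_rot: [0.001, 0.527, 0.85, 0.001]
wrist_force: [0.4, 1.0, 4.6]
opening: 0.143
grasp_force: 59.2
```

```bash
python3 rel.py .527 .130 .084 .468
```

```text
t 3.7 pos [0.5353 0.1191 0.0841] F [0.4482 0.9816 4.5521] T [ 0.2098 -0.1065  0.0913] open 0.143 q [ 0.002   0.3016  1.7867  0.0006  1.0516 -0.4578]
[ 0.0135 -0.0026  0.0001] [ 0.0017  0.0003 -0.0085]
```

>>> send_path --rows "-0.0033,-0.0001,0,0,0,0.075,0;-0.0065,-0.0005,0,0,0,0.15,0;-0.010,-0.0011,0,0,0,0.23,0;-0.0132,-0.0021,0,0,0,0.31,0;-0.0164,-0.0032,0,0,0,0.39,0;-0.0193,-0.0045,0,0,0,0.46,0;-0.0193,-0.0045,0,0,0,0.46,0"

```text
time_s: 4.58
eef_pos: [0.5403, 0.0995, 0.084]
eef_rot: [0.001, 0.706, 0.708, 0.001]
wrist_force: [3.9, 0.3, 3.3]
opening: 0.143
grasp_force: 59.1
```

```bash
python3 rel.py .540 .099 .084 0; python3 - <<'E'
from h import *
t=ctrl.camera("top");s=ctrl.camera("scene");cv2.imwrite("pics/t5.png",t);cv2.imwrite("pics/s5.png",s)
im=np.zeros((600,800,3),np.uint8)
a=cv2.resize(t[190:320,260:400],None,fx=2.8,fy=2.8,interpolation=cv2.INTER_CUBIC);b=cv2.resize(s[200:320,240:375],None,fx=5.9,fy=5,interpolation=cv2.INTER_CUBIC)
im=np.zeros((600,800,3),np.uint8)
a=cv2.resize(t[190:315,260:395],(540,500),interpolation=cv2.INTER_CUBIC)
im[:500,:540]=a;c=cv2.resize(s[200:320,245:375],(260,240),interpolation=cv2.INTER_CUBIC);im[:240,540:]=c
cv2.imwrite("pics/c5.png",im)
E
```

```text
t 4.575 pos [0.5403 0.0995 0.084 ] F [3.9033 0.2797 3.3002] T [ 0.0655 -0.5354 -0.0998] open 0.143 q [-0.0342  0.3031  1.7849  0.0003  1.0509 -0.0363]
[-0.0005 -0.0003  0.    ] [ 0.0027 -0.0002  0.0019]
```

View pics/c5.png

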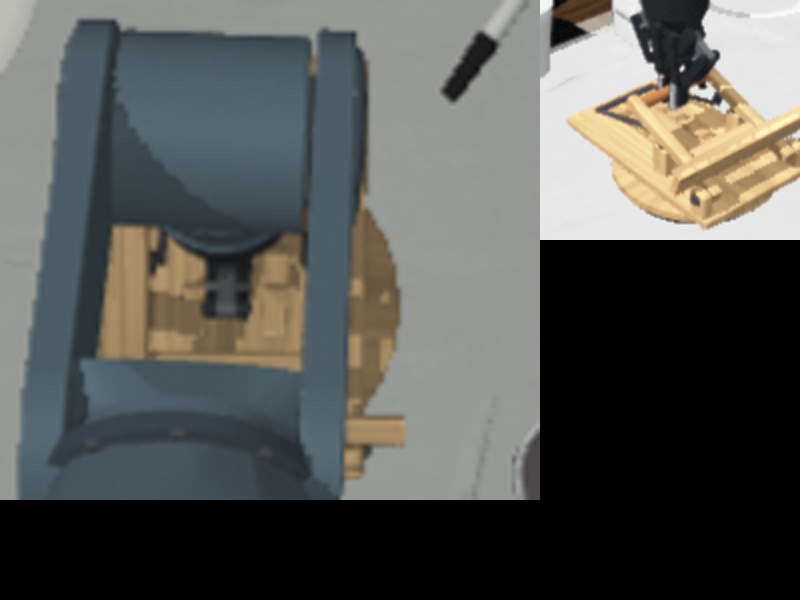

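The top view shows the deck square to the table, ledge end at crop (375,430), with the gripper on the rail at (228,290). Next I raise the frame along its arc.

>>> send_path --rows "0,-0.0027,-0.0078,0,0,0,0;0,-0.006,-0.0154,0,0,0,0;0,-0.0098,-0.0227,0,0,0,0;0,-0.0139,-0.0298,0,0,0,0;0,-0.0185,-0.0367,0,0,0,0;0,-0.0235,-0.0433,0,0,0,0;0,-0.0235,-0.0433,0,0,0,0"

```text
time_s: 5.55
eef_pos: [0.5179, 0.0996, 0.1282]
eef_rot: [0.002, 0.706, 0.708, 0.002]
wrist_force: [8.1, 0.8, 2.4]
opening: 0.137
grasp_force: 59.1
```

```bash
python3 rel.py .5166 .0995 .1274 0
```

```text
t 5.55 pos [0.5179 0.0996 0.1282] F [8.0557 0.8322 2.3848] T [ 0.1146 -1.4181 -0.1416] open 0.137 q [-0.0355  0.1907  1.8202  0.0003  1.1244 -0.0386]
[-0.0001 -0.0013  0.0008] [0.0062 0.     0.0031]
```

>>> send_path --rows "0,-0.0036,-0.0053,0,0,0,0;0,-0.0065,-0.0088,0,0,0,0;0,-0.0096,-0.0121,0,0,0,0;0,-0.013,-0.0154,0,0,0,0;0,-0.0166,-0.0184,0,0,0,0;0,-0.0222,-0.0228,0,0,0,0;0,-0.0279,-0.0269,0,0,0,0;0,-0.0279,-0.0269,0,0,0,0"

```text
time_s: 6.55
eef_pos: [0.4908, 0.0997, 0.1559]
eef_rot: [0.003, 0.706, 0.708, 0.003]
wrist_force: [8.0, 2.5, 7.0]
opening: 0.137
grasp_force: 59.0
```

```bash
python3 rel.py .49 .0995 .1542 0
```

```text
t 6.55 pos [0.4908 0.0997 0.1559] F [7.988  2.4931 7.0488] T [ 0.3571 -1.5265 -0.0445] open 0.137 q [-0.0375  0.0934  1.8679  0.0007  1.172  -0.0408]
[-0.0002 -0.0008  0.0017] [ 0.0083 -0.0003  0.003 ]
```

>>> send_path --rows "0,-0.002,-0.0034,0,0,0,0;0,-0.005,-0.0055,0,0,0,0;0,-0.009,-0.0078,0,0,0,0;0,-0.0126,-0.0097,0,0,0,0;0,-0.0126,-0.0097,0,0,0,0;0,-0.0126,-0.0097,0,0,0,0"

```text
time_s: 7.3
eef_pos: [0.4776, 0.0997, 0.165]
eef_rot: [0.002, 0.706, 0.708, 0.002]
wrist_force: [6.4, 1.1, 6.7]
opening: 0.138
grasp_force: 58.7
```

```bash
python3 rel.py .4772 .0995 .1645 0;python3 -c "
from h import *
e,_,_=pose();d=e-[.5403,.0995,.084];print(18+2*np.degrees(np.arcsin(np.hypot(d[0],d[2])/.27)))"
```

```text
t 7.3 pos [0.4776 0.0997 0.165 ] F [6.4277 1.1159 6.7483] T [ 0.2602 -1.3213 -0.0627] open 0.138 q [-0.0385  0.0534  1.8904  0.0008  1.1914 -0.0419]
[-0.0002 -0.0004  0.0005] [ 0.0064 -0.0005  0.0031]
62.57622862532166
```

```bash
python3 -c "
from h import *
Q=np.array([[.5403,.084],[.5179,.1282],[.4908,.1559],[.4776,.165]])
r=least_squares(lambda v:np.hypot(Q[:,0]-v[0],Q[:,1]-v[1])-v[2],[.41,.04,.135]);print(r.x,r.fun,np.degrees(np.arctan2(Q[:,1]-r.x[1],Q[:,0]-r.x[0])))
r=least_squares(lambda v:np.hypot(Q[:,0]-v[0],Q[:,1]-v[1])-.135,[.41,.04]);print(r.x,r.fun,np.degrees(np.arctan2(Q[:,1]-r.x[1],Q[:,0]-r.x[0])))
s=ctrl.camera('scene');cv2.imwrite('pics/s6.png',s);cv2.imwrite('pics/c6.png',cv2.resize(s[170:330,245:400],(775,800),interpolation=cv2.INTER_CUBIC)[:600])
"
```

```text
[0.402  0.0417 0.1446] [ 0. -0.  0. -0.] [16.9968 36.7226 52.1182 58.4719]
[0.41   0.0478] [ 0.0003 -0.0004 -0.0001  0.0003] [15.5028 36.6655 53.199  60.0005]
```

View pics/c6.png

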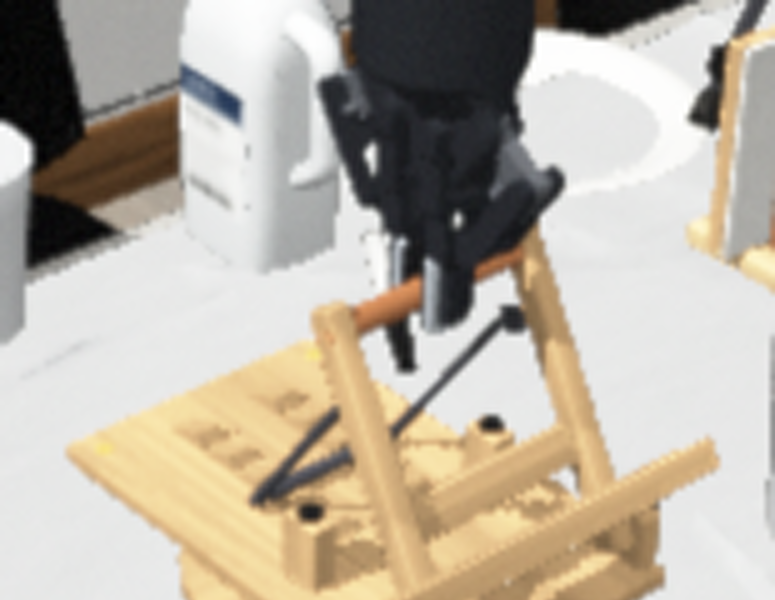

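The crop shows the frame raised with the gripper on the rail at (430,290). The prop foot is at (255,497), with two teeth visible behind it at (205,435) and (240,458), so it is near the third notch. I'll lower gently and feel for support.

>>> send_path --rows "0,0.0008,-0.0013,0,0,0,0;0,0.0008,-0.0013,0,0,0,0" --only "pos|wrist"

```text
eef_pos: [0.4772, 0.0997, 0.1652]
wrist_force: [4.6, 2.4, 3.0]
```

>>> send_path --rows "0,0.0011,0.0006,0,0,0,0;0,0.0022,0.0012,0,0,0,0;0,0.0022,0.0012,0,0,0,0" --only "pos|wrist"

```text
eef_pos: [0.4794, 0.0997, 0.164]
wrist_force: [5.7, 1.8, 3.2]
```

>>> send_path --rows "0,0.0011,0.0006,0,0,0,0;0,0.0022,0.0012,0,0,0,0;0,0.0022,0.0012,0,0,0,0" --only "pos|wrist"

```text
eef_pos: [0.4813, 0.0997, 0.1628]
wrist_force: [5.7, 2.5, 4.8]
```

>>> send_path --rows "0,0.0011,0.0006,0,0,0,0;0,0.0022,0.0012,0,0,0,0;0,0.0022,0.0012,0,0,0,0" --only "pos|wrist"

```text
eef_pos: [0.4826, 0.0997, 0.162]
wrist_force: [-0.9, 1.7, 12.1]
```

>>> send_path --rows "0,0.0011,0.0007,0,0,0,0;0,0.0022,0.0014,0,0,0,0;0,0.0022,0.0014,0,0,0,0" --only "pos|wrist"

```text
eef_pos: [0.4831, 0.0997, 0.1616]
wrist_force: [-13.4, 0.9, 27.5]
```

It bears at about 60°, which is the third notch. I'll relieve the press and release.

>>> send_path --rows "0,-0.002,-0.0012,0,0,0,0;0,-0.0028,-0.0016,0,0,0,0;0,-0.0028,-0.0016,0,0,0,0" --only "pos|wrist"

```text
eef_pos: [0.4824, 0.0997, 0.1621]
wrist_force: [1.9, 2.8, 8.7]
```

>>> send_path --rows "0,0,0,0,0,0,0.2;0,0,0,0,0,0,0.3;0,0,0,0,0,0,0.6;0,0,0,0,0,0,0.9;0,0,0,0,0,0,0.9"

```text
time_s: 10.1
eef_pos: [0.4818, 0.0994, 0.161]
eef_rot: [-0.0, 0.706, 0.708, -0.0]
wrist_force: [0.0, -0.5, 0.4]
opening: 0.897
grasp_force: 0.0
```

>>> send_path --rows "0,0,-0.02,0,0,0,0.9;0,0,-0.06,0,0,0,0.9;0,0,-0.12,0,0,0,0.9;0,-0.05,-0.14,0,0,0,0.9"

```text
time_s: 10.6
eef_pos: [0.4346, 0.0989, 0.3053]
eef_rot: [0.003, 0.707, 0.708, 0.002]
wrist_force: [-0.2, 0.2, 0.7]
opening: 0.903
grasp_force: 0.0
```

>>> send_path --rows "-0.05,0.02,0,0,0,0,1;-0.11,0.04,0,0,0,0.03,1;-0.17,0.06,0,0,0,0.035,1;-0.23,0.07,0,0,0,0.035,1;-0.29,0.08,0,0,0,0.035,1;-0.35,0.083,0,0,0,0.035,1;-0.399,0.083,0,0,0,0.035,1;-0.399,0.083,0,0,0,0.035,1"

```text
time_s: 11.6
eef_pos: [0.5148, -0.3029, 0.3002]
eef_rot: [-0.0, 0.72, 0.694, -0.0]
wrist_force: [0.2, 0.8, -0.2]
opening: 0.998
grasp_force: 0.0
```

```bash
python3 rel.py .517 -.300 .154 -.036; python3 - <<'E'
from h import *
t=ctrl.camera("top");s=ctrl.camera("scene");cv2.imwrite("pics/t7.png",t);cv2.imwrite("pics/s7.png",s)
im=np.zeros((600,800,3),np.uint8)
im[:600,:450]=cv2.resize(t[190:330,260:365],(450,600),interpolation=cv2.INTER_CUBIC)
im[:480,450:]=cv2.resize(s[205:325,260:370],(440,480),interpolation=cv2.INTER_CUBIC)[:,:350]
cv2.imwrite("pics/c7.png",im)
E
```

```text
t 11.6 pos [ 0.5148 -0.3029  0.3002] F [ 0.2243  0.7566 -0.1573] T [ 0.0419  0.0042 -0.0098] open 0.998 q [-0.7299  0.1826  1.4659 -0.0007  1.494  -0.6924]
[0.0029 0.0022 0.1462] [-0.0011 -0.0001 -0.0015]
```

View pics/c7.png

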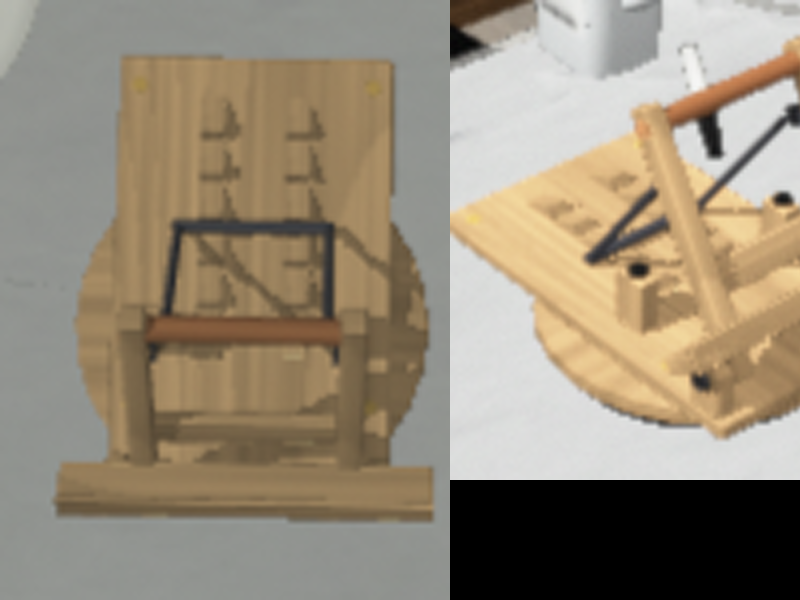

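The crop shows the deck square to the table. The prop bar at row 227 rests against the third pair of teeth (rows ~130, 175 and 210 lie behind it), and the ledge spans rows 465–518.

```bash
python3 - <<'E'
from h import *
H=np.array([.4135,.0995,.062]);phi=np.radians(60)
u=np.array([np.cos(phi),0,np.sin(phi)]);n=np.array([-np.sin(phi),0,np.cos(phi)]);yv=np.array([0,1,0])
C=lambda p:np.round((p-[260,190])*600/140,0)
for d in(0,.007,.012):
    q=[("lip outer top L",.028,.1,.026),("lip outer top R",.028,-.1,.026),("lip inner top",.028,0,.022),("ledge top/stile",.022,0,0),("ledge bot front(10mm)",.012,0,.026),("ledge back edge",.022,.1,-.014),("stile end front L",.147,.055,0),("stile end R",.147,-.055,0),("stile end back L",.147,.055,-.014)]
    print(d,[(k,C(proj("top",H+x*u+y*yv+(z+d)*n))[0].tolist()) for k,x,y,z in q])
print("rail",C(proj("top",H+.135*u))[0])
t=cv2.imread("pics/t7.png").astype(int)
for c in(275,280,285,350): print(c,[t[r,c].sum()//3 for r in range(292,316)])
E
```

```text
0 [('lip outer top L', [56.0, 485.0]), ('lip outer top R', [437.0, 491.0]), ('lip inner top', [247.0, 481.0]), ('ledge top/stile', [248.0, 451.0]), ('ledge bot front(10mm)', [247.0, 503.0]), ('ledge back edge', [63.0, 427.0]), ('stile end front L', [132.0, 316.0]), ('stile end R', [356.0, 319.0]), ('stile end back L', [134.0, 293.0])]
0.007 [('lip outer top L', [55.0, 497.0]), ('lip outer top R', [437.0, 502.0]), ('lip inner top', [246.0, 493.0]), ('ledge top/stile', [248.0, 463.0]), ('ledge bot front(10mm)', [247.0, 515.0]), ('ledge back edge', [62.0, 438.0]), ('stile end front L', [131.0, 327.0]), ('stile end R', [356.0, 330.0]), ('stile end back L', [133.0, 304.0])]
0.012 [('lip outer top L', [54.0, 505.0]), ('lip outer top R', [437.0, 510.0]), ('lip inner top', [246.0, 501.0]), ('ledge top/stile', [247.0, 471.0]), ('ledge bot front(10mm)', [246.0, 523.0]), ('ledge back edge', [62.0, 446.0]), ('stile end front L', [131.0, 336.0]), ('stile end R', [356.0, 339.0]), ('stile end back L', [132.0, 312.0])]
rail [244. 331.]
275 [np.int64(147), np.int64(147), np.int64(147), np.int64(146),
[... 675 characters left out ...]
), np.int64(127), np.int64(127), np.int64(126), np.int64(122), np.int64(116), np.int64(122), np.int64(121), np.int64(122), np.int64(121), np.int64(122), np.int64(122), np.int64(116), np.int64(109), np.int64(106), np.int64(93), np.int64(85), np.int64(87), np.int64(112), np.int64(145), np.int64(145), np.int64(145), np.int64(146), np.int64(147)]
350 [np.int64(90), np.int64(91), np.int64(91), np.int64(91), np.int64(89), np.int64(84), np.int64(99), np.int64(120), np.int64(116), np.int64(114), np.int64(117), np.int64(120), np.int64(123), np.int64(122), np.int64(121), np.int64(121), np.int64(116), np.int64(96), np.int64(99), np.int64(123), np.int64(146), np.int64(146), np.int64(146), np.int64(144)]
```

>>> send_path --rows "0.003,0.002,0.04,0,0,0,1;0.003,0.002,0.09,0,0,0,1;0.003,0.002,0.13,0,0,0,1;0.003,0.002,0.146,0,0,0,1;0.003,0.002,0.146,0,0,0,1"

```text
time_s: 12.32
eef_pos: [0.5178, -0.2954, 0.1549]
eef_rot: [-0.001, 0.718, 0.696, -0.0]
wrist_force: [0.4, -0.3, 0.4]
opening: 1.001
grasp_force: 0.0
```

>>> send_path --rows "0,0,0,0,0,0,0;0,0,0,0,0,0,0;0,0,0,0,0,0,0;0,0,0,0,0,0,0;0,0,0,0,0,0,0"

```text
time_s: 12.95
eef_pos: [0.518, -0.2969, 0.1558]
eef_rot: [0.001, 0.719, 0.695, 0.0]
wrist_force: [-0.8, -0.1, 3.4]
opening: 0.183
grasp_force: 59.1
```

```bash
python3 rel.py .517 -.300 .154 -.036
```

```text
t 12.95 pos [ 0.518  -0.2969  0.1558] F [-0.8121 -0.121   3.4349] T [0.0064 0.1114 0.0069] open 0.183 q [-0.719   0.3038  1.6173 -0.0001  1.2195 -0.6859]
[-0.0032 -0.0009  0.0018] [0.0008 0.0007 0.0029]
```

The canvas is gripped (opening 0.183), and the ledge outline matches a stile-front offset of 7 mm from the hinge plane. I'll lift and carry it over.

>>> send_path --rows "0,0,-0.02,0,0,0,0;0,0,-0.05,0,0,0,0;0,0,-0.09,0,0,0,0;0,0,-0.13,0,0,0,0;0,0,-0.17,0,0,0,0;0,0,-0.2,0,0,0,0;0,0,-0.2,0,0,0,0"

```text
time_s: 13.82
eef_pos: [0.5186, -0.2972, 0.3589]
eef_rot: [0.003, 0.719, 0.695, 0.0]
wrist_force: [0.8, 0.4, -2.2]
opening: 0.178
grasp_force: 58.7
```

```bash
python3 - <<'E'
from h import *
phi=np.radians(60);u=np.array([np.cos(phi),0,np.sin(phi)]);n=np.array([-np.sin(phi),0,np.cos(phi)])
F=np.array([.4135,.1035,.062])+.1618*u+.015*n
print(F,F+.06*u+.008*n)
E
python3 rel.py .505 .1035 .27 0 .5236;python3 rel.py .505 .1035 .36 0 .5236
```

```text
[0.4814 0.1035 0.2096] [0.5045 0.1035 0.2656]
t 13.825 pos [ 0.5186 -0.2972  0.3589] F [ 0.8187  0.3537 -2.1554] T [-0.0436  0.035   0.0287] open 0.178 q [-0.7188  0.1535  1.3846  0.0001  1.5971 -0.6858]
[ 0.4004 -0.0273  0.0872] [ 0.5284 -0.0047 -0.0332]
t 13.825 pos [ 0.5186 -0.2972  0.3589] F [ 0.8187  0.3537 -2.1554] T [-0.0436  0.035   0.0287] open 0.178 q [-0.7188  0.1535  1.3846  0.0001  1.5971 -0.6858]
[ 0.4    -0.0268 -0.0028] [ 0.5284 -0.0047 -0.0332]
```

>>> send_path --rows "0.03,-0.002,0,0,0,0,0;0.08,-0.005,0,0.05,0,-0.005,0;0.13,-0.01,0,0.12,0,-0.01,0;0.18,-0.015,0,0.2,-0.002,-0.015,0;0.23,-0.02,0,0.28,-0.003,-0.02,0;0.28,-0.025,0,0.36,-0.004,-0.025,0;0.33,-0.027,0,0.44,-0.005,-0.03,0;0.38,-0.027,0,0.528,-0.005,-0.033,0;0.4,-0.027,0,0.528,-0.005,-0.033,0;0.4,-0.027,0,0.528,-0.005,-0.033,0"

```text
time_s: 15.08
eef_pos: [0.5036, 0.105, 0.3539]
eef_rot: [-0.186, 0.681, 0.684, -0.184]
wrist_force: [0.3, -0.4, -1.4]
opening: 0.178
grasp_force: 59.1
```

```bash
python3 rel.py .5045 .1035 .2656 0 .5236
```

```text
t 15.075 pos [0.5036 0.105  0.3539] F [ 0.3009 -0.4213 -1.3696] T [ 0.0255 -0.3905  0.0417] open 0.178 q [-0.0204  0.3486  1.2427 -0.0093  2.0793 -0.0257]
[-0.0018  0.0453  0.0758] [-0.0055 -0.0022  0.0036]
```

>>> send_path --rows "-0.001,0.015,0.025,-0.005,-0.002,0.003,0;-0.0018,0.03,0.05,-0.005,-0.002,0.003,0;-0.0018,0.0453,0.0758,-0.005,-0.002,0.003,0;-0.0018,0.0453,0.0758,-0.005,-0.002,0.003,0"

```text
time_s: 15.58
eef_pos: [0.5036, 0.1011, 0.265]
eef_rot: [-0.185, 0.684, 0.681, -0.184]
wrist_force: [0.1, 0.5, -1.9]
opening: 0.18
grasp_force: 59.2
```

```bash
python3 rel.py .4814 .1035 .2096 0 .5236; python3 - <<'E'
from h import *
t=ctrl.camera("top");s=ctrl.camera("scene");cv2.imwrite("pics/t8.png",t);cv2.imwrite("pics/s8.png",s)
cv2.imwrite("pics/c8.png",cv2.resize(s[160:320,240:400],(600,600),interpolation=cv2.INTER_CUBIC))
E
```

```text
t 15.575 pos [0.5036 0.1011 0.265 ] F [ 0.0786  0.5082 -1.9089] T [ 0.0387 -0.4044 -0.0352] open 0.18 q [-0.0262  0.3993  1.3522 -0.0118  1.9172 -0.0234]
[0.0023 0.0087 0.059 ] [-0.0035 -0.002  -0.0032]
```

View pics/c8.png

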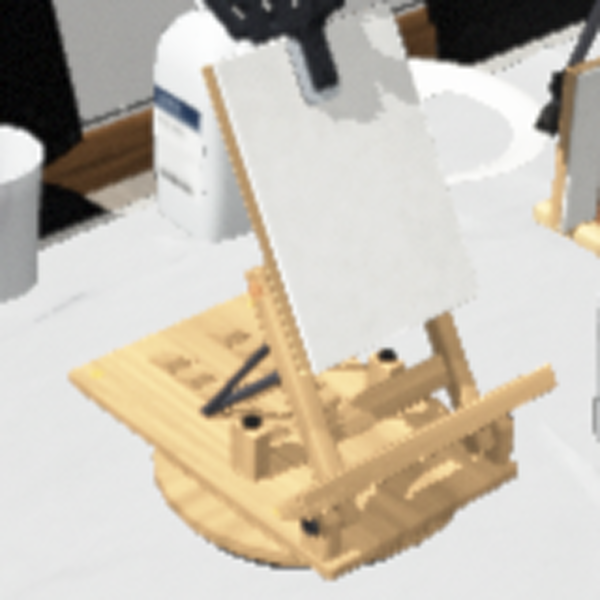

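The crop shows the canvas just in front of the frame and parallel to it, white face out, bottom edge at about (315,370)–(475,300), above the ledge. Down the slope now.

>>> send_path --rows "0.0023,0.003,0.015,-0.0035,-0.002,-0.003,0;0.0023,0.006,0.03,-0.0035,-0.002,-0.003,0;0.0023,0.006,0.045,-0.0035,-0.002,-0.003,0;0.0023,0.006,0.053,-0.0035,-0.002,-0.003,0;0.0023,0.006,0.053,-0.0035,-0.002,-0.003,0" --only "pos|wrist"

```text
eef_pos: [0.483, 0.1051, 0.2173]
wrist_force: [-0.1, -0.6, -1.5]
```

>>> send_path --rows "0,0,0.002,0,0,0,0;0,0,0.004,0,0,0,0;0,0,0.004,0,0,0,0" --only "pos|wrist"

```text
eef_pos: [0.4818, 0.105, 0.2144]
wrist_force: [-0.5, 0.4, -1.5]
```

```bash
python3 rel.py .4814 .1035 .2096 0 .5236
```

```text
t 16.675 pos [0.4818 0.105  0.2144] F [-0.4973  0.4277 -1.4913] T [-0.0475 -0.2479  0.0542] open 0.178 q [-0.0197  0.3938  1.4621 -0.0107  1.8048 -0.0213]
[-0.0015  0.0021  0.0044] [0.0043 0.0007 0.0017]
```

>>> send_path --rows "-0.001,0,0.002,0,0,0,0;-0.001,0,0.003,0,0,0,0;-0.001,0,0.003,0,0,0,0" --only "pos|wrist"

```text
eef_pos: [0.4801, 0.104, 0.2117]
wrist_force: [-0.3, 0.4, -1.3]
```

>>> send_path --rows "0,0,0.0015,0,0,0,0;0,0,0.0015,0,0,0,0" --only "pos|wrist"

```text
eef_pos: [0.4795, 0.104, 0.2105]
wrist_force: [-0.8, 0.1, -0.2]
```

>>> send_path --rows "0,0,0.0015,0,0,0,0;0,0,0.0015,0,0,0,0" --only "pos|wrist"

```text
eef_pos: [0.4794, 0.1038, 0.2104]
wrist_force: [2.6, -1.3, 5.8]
```

```bash
python3 rel.py .4814 .1035 .2096 0 .5236
```

```text
t 17.55 pos [0.4794 0.1038 0.2104] F [ 2.5503 -1.2563  5.7541] T [-0.0224  0.2071 -0.0595] open 0.182 q [-0.0216  0.3914  1.4734 -0.0117  1.7943 -0.0228]
[-0.0003  0.0021 -0.0003] [0.006  0.0007 0.0014]
```

>>> send_path --rows "0,0.001,-0.001,0,0,0,0;0,0.002,-0.001,0,0,0,0;0,0.002,-0.001,0,0,0,0" --only "pos|wrist"

```text
eef_pos: [0.4805, 0.104, 0.2098]
wrist_force: [-1.3, -0.6, 6.2]
```

>>> send_path --rows "0,0.001,0,0,0,0,0;0,0.0015,0,0,0,0,0;0,0.0015,0,0,0,0,0" --only "pos|wrist"

```text
eef_pos: [0.4812, 0.1039, 0.2093]
wrist_force: [-2.7, -0.0, 9.2]
```

```bash
python3 rel.py .4814 .1035 .2096 0 .5236
```

```text
t 18.3 pos [0.4812 0.1039 0.2093] F [-2.7012 -0.0388  9.1885] T [-0.1278  1.9348 -0.0666] open 0.179 q [-0.0212  0.4001  1.4657 -0.0119  1.7987 -0.0225]
[-0.0004  0.0001 -0.0003] [0.0006 0.001  0.0014]
```

Contact came where predicted, on the ledge and against the stiles. Releasing gently.

>>> send_path --rows "0,0,-0.001,0,0,0,0;0,0,-0.001,0,0,0,0.2;0,0,-0.001,0,0,0,0.25;0,0,-0.001,0,0,0,0.35;0,0,-0.001,0,0,0,0.5;0,0,-0.001,0,0,0,0.5"

```text
time_s: 19.05
eef_pos: [0.4828, 0.104, 0.2092]
eef_rot: [-0.181, 0.683, 0.684, -0.182]
wrist_force: [0.2, -0.3, 0.3]
opening: 0.503
grasp_force: 0.0
```

>>> send_path --rows "0,0,-0.01,0,0,0,0.5;0,0,-0.03,0,0,0,0.5;0,0,-0.06,0,0,0,0.5;0,0,-0.10,0,0,0,0.5;-0.05,0,-0.14,0,0,0,0.5;-0.11,0,-0.14,0,0,0,0.5;-0.17,0,-0.14,0,0,0,0.5;-0.23,0,-0.14,0,0,0,0.5;-0.29,0,-0.14,0,0,0,0.5;-0.29,0,-0.14,0,0,0,0.5"

```text
time_s: 20.3
eef_pos: [0.5522, -0.1903, 0.3307]
eef_rot: [-0.182, 0.685, 0.682, -0.181]
wrist_force: [0.4, 0.6, -0.4]
opening: 0.5
grasp_force: 0.0
```

```bash
python3 - <<'E'
from h import *
t=ctrl.camera("top");s=ctrl.camera("scene");cv2.imwrite("pics/t9.png",t);cv2.imwrite("pics/s9.png",s)
im=np.zeros((600,800,3),np.uint8)
im[:,:380]=cv2.resize(t[170:330,265:366],(380,600),interpolation=cv2.INTER_CUBIC)
im[:,380:]=cv2.resize(s[170:320,265:370],(420,600),interpolation=cv2.INTER_CUBIC)
cv2.imwrite("pics/c9.png",im)
E
```

```text
(no output)
```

View pics/c9.png

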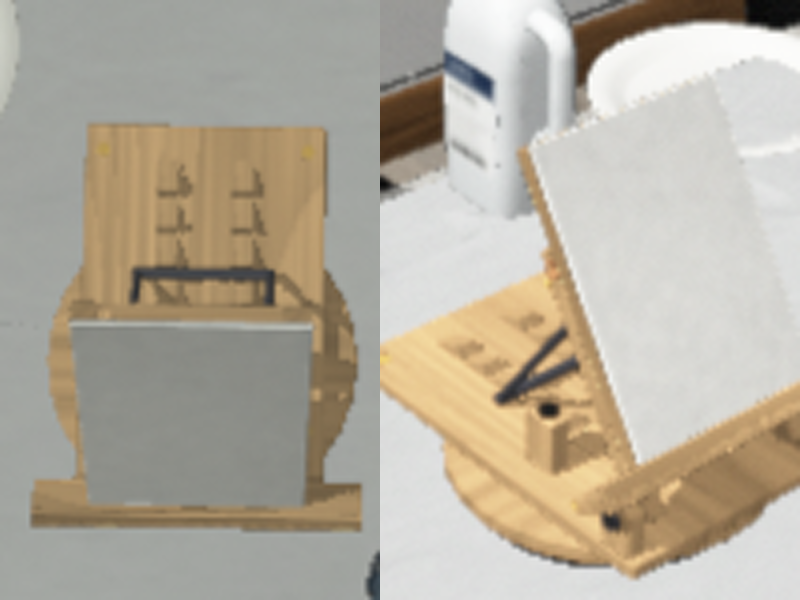

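The final view shows the canvas centred: bottom edge midpoint at column 196.5 against a ledge midpoint of 197. It lies on the frame white face out, and the prop bar is still in front of the third teeth (row 272). Handing in.

```bash
python3 -c "
from bench import ctrl
print(ctrl.hand_in())"
```

```text
the job is handed in; nothing more can be done
None
```

The job is handed in at about 20 s of the 61 s allowed (no verdict came back): the easel stands square to the front edge, its frame carried by the prop in the third notch, and the tall canvas leans on the middle of the ledge, white face out.

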